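Close up the parts cabinet

TASK

Close up the parts cabinet on the bench: with the fingertips, push the two open drawers fully home and push the cupboard door fully shut, without slamming them. Pick nothing up, and leave the spray can, the tape, the jar and the spanner standing or lying where they are.

Things in the scene. Friction and masses are not known exactly. Their poses are not given: they have to be found in the camera images.
- cabinet: Grey steel bench-top cabinet, fixed, 500 wide (y), 200 deep (x), 196 high: at left (+y) four green drawers in two columns, at right (-y) a cupboard with a green door. Only the two upper drawers and the door stand open. Origin: bench level, mid width, in the outer plane of the shut fronts and door. x points into the cabinet (the way drawers are pushed), y left along the front, z up.
- drawer_left (a joint): How far the upper drawer of the left column is pulled out, m: 0 shut (against its stop), at most 0.16; at the start 0.03 to 0.12. It slides along the cabinet's x axis with about 2.5 N friction and stays where it is left.
- drawer_middle (a joint): The same for the upper drawer of the other column, between the left column and the cupboard; at the start 0.03 to 0.12.
- low_left (a joint): The same for the drawer under drawer_left: shut (0) at the start, it stays shut.
- low_middle (a joint): The same for the drawer under drawer_middle: shut (0) at the start, it stays shut.
- door (a joint): Opening angle of the cupboard door, rad: 0 shut (against its stop), at most 1.9; at the start 0.6 to 1.45. It swings toward the robot about an upright hinge at the cabinet's right-hand (-y) front edge, stays where it is left (stiff hinge, about 0.12 N m) and has no latch.
- drawer_left_front (a point): Centre of the yellow card on the outer face of the front of drawer_left, 164 above the bench; moves with the drawer, axes as the cabinet's. The front is 147 wide, 80 high (107 to 187 above the bench) and 12 thick. Below the card a cup pull, 80 wide, stands out 18 toward the robot from 119 to 140 above the bench.
- drawer_middle_front (a point): The same point on drawer_middle, 164 above the bench; same sizes. The two points are 150 apart along the cabinet's y when both drawers are shut.
- door_hinge (a point): Point on the door's hinge line, in the plane of the door's outer face, 132 above the bench. Axes turn with the door: y along the door from the hinge to its free edge, x from the outer face through the door (when shut, into the cabinet), z up.
- door_face (a point): Point on the door's outer face, 125 from the hinge line and 132 above the bench, clear of the handle; axes as door_hinge (pushing shut means pushing along its x). The door is 197 wide, 170 high (17 to 187 above the bench) and 12 thick; a bow handle stands out 26 from the outer face, 176 from the hinge, 63 to 141 above the bench.
- can_mid (a point): Half-way up a red and white spray can, 53 across and 152 high, standing on the bench left of the cabinet; leave alone.
- tape_roll: Roll of yellow tape, 100 across and 25 high, lying on the left half of the cabinet's top; origin at the centre of its underside; leave alone.
- screw_jar: Jar with a green lid, 60 across and 75 high, standing on the right half of the cabinet's top; origin at the centre of its underside; leave alone.
- spanner: Steel spanner, 160 long, lying on the bench to the right of the cabinet; origin near its middle, underside, x along it; leave alone.
There are look-alikes about, which are no part of the job. What is shaped like the part that bears can_mid but blue or purple is not meant.

How it is judged:
At the end, for the whole second after the job is handed in: All four drawers within 4 mm of their stops, the door within 0.03 rad (6 mm at its edge) of shut; spray can, tape, jar and spanner within 20 mm of where they were, can and jar upright (value of joint each of drawer_left, drawer_middle, low_left, low_middle below 0.004 m and value of joint door below 0.03 rad and distance of each of can_mid, tape_roll, screw_jar, spanner from where it was at the start of the episode below 0.02 m and angle between each of screw_jar, can_mid's own z axis and vertical below 0.2 rad); the robot touches nothing.
It fails at once if the spray can, tape, jar or spanner is lifted, carried or knocked (moved more than 20 mm) (distance of any of can_mid, tape_roll, screw_jar, spanner from where it was at the start of the episode above 0.02 m).
It fails at once if a drawer is slammed (shuts faster than 0.5 m/s) (velocity of joint any of drawer_left, drawer_middle below -0.5 m/s).
It fails at once if the door is slammed (shuts faster than 2.5 rad/s) (velocity of joint door below -2.5 rad/s).
It fails at once if the cabinet, a drawer or the door is pushed with the arm or the hand's body instead of the fingers (over 8 N) (contact force between the arm and cabinet above 8 N).
It also fails if it takes over 58 s, if anything falls off the work surface, if the arm or the gripper's body presses on something with over 40 N, if the wrist force passes 120 N, or if a joint passes its speed limit or range.

ROBOT

A 7-joint arm with a two-finger parallel gripper is mounted at the origin on the work surface. World frame = base frame: x ahead of the robot, y to its left, z up, the work surface at z = 0. Lengths are in m, angles in rad, forces in N, time in s.
With the tool pointing down it reaches from about 0.4 to 0.875 m from the base axis. Payload 6.5 kg.
Tool frame: the origin (TCP) lies on the centre line of the jaws, within the pads' length; the fingertips stand 25 mm ahead of it and the grasp point (between the pads) lies 6 mm ahead of it (manip.tip_extent is the z of the fingertips in the tool frame, in m); z points along the fingers, y is the line along which they close (so a half turn about z gives the same grasp; the last joint's range is limited). The gripper opens to 88 mm and grips with 3 to 60 N. Pads are 18 mm wide; open, the fingers measure 123 mm over their backs; the gripper's body (75 mm by 187 mm) begins 45 mm behind the grasp point.
Start: joints at [1.075, 0.536, -0.004, 1.538, 0.003, 1.067, -0.071], TCP at [0.271, -0.591, 0.264] pointing down, gripper open.
Joint ranges: [-2.7, 2.7], [-0.37, 2.16], [-1.27, 1.26], [0.24, 2.4], [-1.31, 4.45], [0.19, 1.91], [-2.76, 2.76]. Speed limits (rad/s): [2.39, 2.39, 3.14, 3.14, 3.14, 3.14, 3.14].

INTERFACE

Orientations are given as a unit quaternion [x, y, z, w].
In Python, from plant import manip gives the robot as it stands. The module is installed in compiled form; this text tells all that it offers.
- The arm moves only by the tool send_rows, never from a script. Its argument "steps" is a list of rows, each an object with "offset": the shift along the tool's x, y, z in mm, a list of three; "twist": the turn, a rotation vector about the tool's x, y, z in degrees, a list of three; "gripper": the finger opening in mm, from 0 to 88.1. In form: [{"offset": [dx, dy, dz], "twist": [rx, ry, rz], "gripper": gripper}, ...]. A call has 1 to 5 rows; each row is the pose to reach, as a shift and turn from the pose commanded when the call began, along the tool's axes at that moment; what a row does not reach only later rows make up. A row lasts 1/8 s, in which the tool goes at most 62.5 mm and 10.7 degrees, less where a joint would pass 70% of its speed; a pose out of reach is approached as far as the arm can. A call with a gripper value outside its range is refused whole. The fingers move at their own pace and stop on an object; the grip force is fixed at half the most. Time passes only in rows, so rows that repeat a pose let the fingers close. It gives the time, the measured TCP pose, the force, the opening and the grip force at its end, in the units of the state.
- manip.read_state(): the state, without advancing time (a new reading comes with each control period).
- manip.capture(name): name is "scene" or "top" or "wrist"; returns (picture, depth): 400x640x3 uint8, red, green, blue; 400x640 float32, m along the optical axis (not along the pixel's ray), 0 where there is no reading.
- manip.camera_params(name): a dict with "K" (3x3 intrinsics, pixels), "eye" and "orientation" of the camera in the world. Camera axes: x right, y up, looking along -z (the intrinsics and any distortion apply to the point x, -y, -z); pixel columns grow to the right and rows downward; lengths in m; the calibration is good to about 2 mm. A picture is of the moment at which its call begins: read the wrist's pose just before it. camera_params takes no time and is no camera call; for the wrist camera it gives the pose at the moment of the call.
- manip.finish_job(): hands the job in; it is judged then, once.
The state is a dict: "t": time; "q": joint angles; "qd": joint speeds; "effort": joint torques, N m; "ee_pos": TCP position; "eef_rot": TCP orientation; "ft_force": force on the tool from outside, world axes, zero at the start; "moment": the same for the moment, N m; "gripper_width": opening from 0.0 (shut) to 1.0 (fully open); "grip_force": force on a finger pad.
Only numpy, scipy, OpenCV 4.12 (cv2) and the standard library are available. Lean on these libraries where they do the work, as an engineer would, in place of code of your own. Each camera call takes 0.05 s, during which the arm holds its last target. There are 200 camera calls.

## Working session

There is one attempt and no reset: what is moved stays moved. The work goes in short steps, Python scripts to look and compute and a tool call to move; the robot and the scene stay as the last step left them, time stands still between calls to the robot, and variables do not carry over. Pictures are saved under pics/ and viewed, at most 10 in all, crops included, and the job is handed in when it is done.

Besides the shell and the picture viewer there is one more tool, called after ">>>" as name(argument=value, ...) on one line, values as JSON. send_rows: Moves the arm, as the interface text tells. Its arguments: {"type":"object","properties":{"steps":{"type":"array","items":{"type":"object","properties":{"offset":{"type":"array","items":{"type":"number"}},"twist":{"type":"array","items":{"type":"number"}},"gripper":{"type":"number"}}}}},"required":["steps"]}

```bash
mkdir -p pics
cat > h.py <<'E'
import numpy as np, cv2
from scipy.spatial.transform import Rotation as R
from plant import manip
def cloud(name):
    p=manip.camera_params(name); im,d=manip.capture(name)
    K=np.array(p["K"]); v,u=np.mgrid[0:400,0:640]
    c=np.stack([(u-K[0,2])/K[0,0]*d,-(v-K[1,2])/K[1,1]*d,-d],-1)
    w=c@R.from_quat(p["orientation"]).as_matrix().T+np.array(p["eye"])
    w[d==0]=np.nan
    return im,d,w
E
python3 - <<'E'
from h import *
print(manip.read_state(),manip.tip_extent)
for n in("scene","top"):
    p=manip.camera_params(n);print(n,p)
    im,d,w=cloud(n); np.savez(n+".npz",im=im,d=d,w=w)
    cv2.imwrite(f"pics/{n}.png",im[...,::-1])
E
```

```text
{'t': 0.0, 'q': array([ 1.07479675,  0.53717566, -0.00442289,  1.53884763,  0.00261006,
        1.06726851, -0.07118782]), 'qd': array([ 0.00080455, -0.00045071, -0.00109474, -0.00022347,  0.00056366,
       -0.00017494,  0.00035035]), 'effort': array([-5.88253397e-05, -5.70993912e+01,  9.90877636e-01, -2.51601827e+01,
       -5.61731716e-02,  1.79589068e-02,  1.54548748e-04]), 'ee_pos': array([ 0.27059375, -0.59038819,  0.26284296]), 'eef_rot': array([ 9.76989379e-01,  2.13286278e-01, -2.48922081e-04, -8.09367372e-04]), 'ft_force': array([-0.74214069, -0.39971714, -0.32956611]), 'moment': array([ 0.02125099, -0.07571533,  0.0130086 ]), 'grip_force': 0.0, 'gripper_width': 1.002161399542152} 0.025
scene {'K': array([[456.1548885 ,   0.        , 318.67362973],
       [  0.        , 456.1548885 , 191.2531429 ],
       [  0.        ,   0.        ,   1.        ]]), 'eye': array([ 0.33529607, -0.51739759,  1.33818311]), 'orientation': array([ 0.2327168 , -0.05275528, -0.22582373,  0.94449109])}
top {'K': array([[423.40388644,   0.        , 323.80825986],
       [  0.        , 423.40388644, 200.61822758],
       [  0.        ,   0.        ,   1.        ]]), 'eye': array([0.50783387, 0.06649261, 1.27601279]), 'orientation': array([ 0.04518496, -0.04216946, -0.70121785,  0.71026304])}
```

View pics/scene.png

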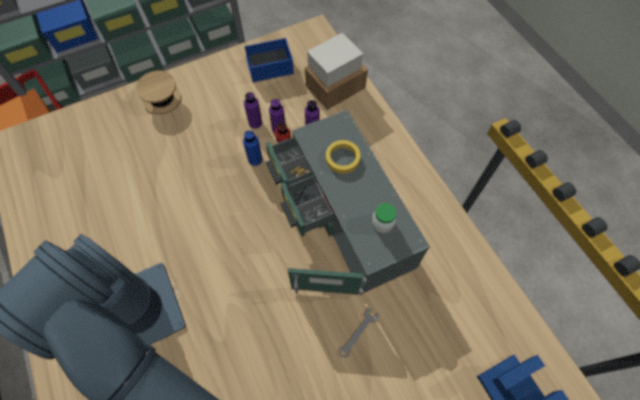

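View pics/top.png

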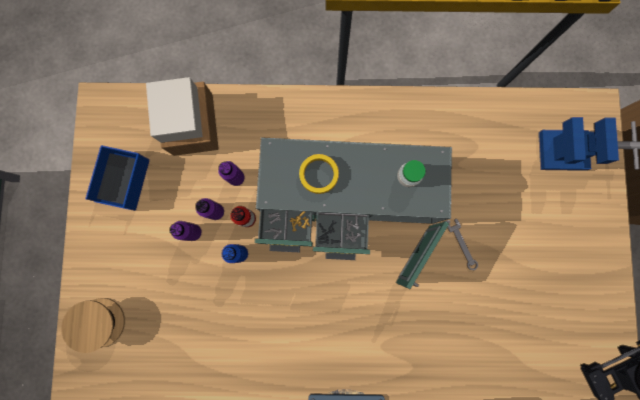

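The scene view shows the cabinet at (350,190) with the two drawers out at (290,160) and (305,205), the door at (327,282), the spanner at (358,333) and the jar at (385,215). In the top view they are the cabinet at (355,180), drawers at (285,228) and (342,232), door at (423,255), tape at (319,173), jar at (411,173) and spanner at (462,245).

Candidates for can_mid (top view):
- Red: (242,216), the one described.
- Purple: (231,173), (209,208) and (185,231). These are look-alikes.
- Blue: (234,253). Also a look-alike.

I'm choosing the red one. Next I'll measure.

Run:
```python
from h import *
A=np.load("top.npz"); im,w=A["im"],A["w"]
z=w[...,2]
m=((abs(z-.196)<.006)&(w[...,0]>.3)).astype(np.uint8)
def big(m):
    n,l,s,c=cv2.connectedComponentsWithStats(m); return l==1+np.argmax(s[1:,4])
b=big(m)
r=cv2.minAreaRect(w[b][:,:2].astype(np.float32)); print("top z",np.nanmedian(z[b]),r); print(cv2.boxPoints(r))
hsv=cv2.cvtColor(im,cv2.COLOR_RGB2HSV)
g=(hsv[...,0]>55)&(hsv[...,0]<95)&(hsv[...,1]>60)
v,u=np.mgrid[0:400,0:640]
for nm,(u0,u1,v0,v1) in dict(door=(390,450,215,295),left=(250,313,232,252),mid=(312,375,238,262)).items():
    k=(abs(z-.187)<.007)&(u>=u0)&(u<u1)&(v>=v0)&(v<v1)
    print(nm,k.sum(),cv2.boxPoints(cv2.minAreaRect(w[k][:,:2].astype(np.float32))).round(3).tolist(), np.median(w[k],0))
red=((hsv[...,0]<8)|(hsv[...,0]>172))&(hsv[...,1]>120)&(u<300)
print("can",np.nanmedian(w[red],0))
k=(z>.255)&(abs(u-412)<20)&(abs(v-172)<20);print("jar",np.median(w[k],0))
k=(z>.205)&(abs(u-319)<25)&(abs(v-173)<25);print("tape",w[k].min(0),w[k].max(0))
k=(z>.003)&(z<.03)&(u>450)&(u<480)&(v>218)&(v<272);print("spanner",w[k].min(0),w[k].max(0))
c=[cv2.resize(im[130:300,170:310],(560,680))[:560],cv2.resize(im[130:300,380:500],None,fx=3.3,fy=3.3)]
cv2.imwrite("pics/crop.png",cv2.resize(im[150:300,170:490],(800,375),interpolation=cv2.INTER_CUBIC)[...,::-1])
```

```text
top z 0.19674696064369712 ((0.7047019600868225, -0.005099982023239136), (0.501228928565979, 0.18924188613891602), 87.71002960205078)
[[ 0.60014284 -0.25173357]
 [ 0.78923357 -0.25929508]
 [ 0.8092611   0.2415336 ]
 [ 0.62017035  0.24909511]]
door 425 [[0.42100000381469727, -0.14000000059604645], [0.453000009059906, -0.2800000011920929], [0.6389999985694885, -0.23899999260902405], [0.6069999933242798, -0.09799999743700027]] [ 0.51179822 -0.19184806  0.18738339]
left 281 [[0.5260000228881836, 0.10300000011920929], [0.5389999747276306, 0.10300000011920929], [0.5450000166893005, 0.24899999797344208], [0.5320000052452087, 0.24899999797344208]] [0.53522366 0.17479558 0.18809197]
mid 281 [[0.5070000290870667, -0.04500000178813934], [0.5199999809265137, -0.04500000178813934], [0.5249999761581421, 0.09799999743700027], [0.5130000114440918, 0.09799999743700027]] [0.51655327 0.02639243 0.18773736]
can [0.60626778 0.29638775 0.12772978]
jar [ 0.70774182 -0.14288906  0.27108411]
tape [0.65960643 0.03918112 0.20610886] [0.75899002 0.1358406  0.22719847]
spanner [ 0.46061077 -0.39254072  0.00300162] [ 0.61576566 -0.3061843   0.01526648]
```

View pics/crop.png

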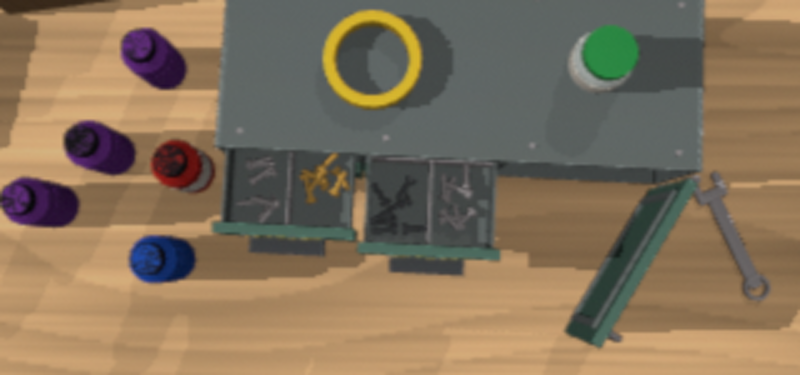

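The crop confirms the red can at (183,165), just left of the drawer front's edge at (215,228). The door is about 55° open, with the spanner lying to its right at (735,240). Next I'll write a helper that turns tip waypoints into rows.

```bash
cat >> h.py <<'E'
H=np.array([.589,-.251]); Y0=np.radians(-2.3)   # hinge, cabinet yaw
def rows(wps):   # wps: (tip xyz, yaw deg, tilt deg)
    s=manip.read_state(); r0=R.from_quat(s["eef_rot"]); p0=s["ee_pos"]
    print("t",round(s["t"],2),"tip",(p0+r0.apply([0,0,.025])).round(4),"F",s["ft_force"].round(1),"g",round(s["gripper_width"],2))
    for x,yaw,th in wps:
        r1=R.from_euler("ZYX",[yaw,-th,180],degrees=True)
        p=np.array(x)-r1.apply([0,0,.025])
        print((r0.inv().apply(p-p0)*1000).round().astype(int).tolist(),np.degrees((r0.inv()*r1).as_rotvec()).round(1).tolist())
def door(phi,s,r=.13,z=.165):
    a=Y0+phi; d=np.array([-np.sin(a),np.cos(a)]); n=np.array([-d[1],d[0]])
    return [*(H+r*d+s*n),z]
def cab(x,y,z=.168):
    c,s=np.cos(Y0),np.sin(Y0); return [.5994+c*x-s*y,-.0009+s*x+c*y,z]
E
python3 - <<'E'
from h import *
rows([([.40,-.33,.20],24.6,30),(door(.96,.06),24.6,30)])
E
```

```text
t 0.1 tip [ 0.2706 -0.5904  0.2379] F [ 0.4  0.2 -0.8] g 1.0
[214, -183, 42] [-0.1, 30.0, 0.0]
[304, -262, 77] [-0.1, 30.0, 0.0]
```

>>> send_rows(steps=[{"offset":[50,-45,5],"twist":[0,10,0],"gripper":0},{"offset":[95,-85,15],"twist":[0,20,0],"gripper":0},{"offset":[140,-125,28],"twist":[0,30,0],"gripper":0},{"offset":[180,-155,35],"twist":[0,30,0],"gripper":0},{"offset":[214,-183,42],"twist":[0,30,0],"gripper":0}])

```text
t: 0.72
ee_pos: [0.3889, -0.3337, 0.2211]
eef_rot: [0.944, 0.205, 0.253, -0.056]
ft_force: [0.9, -0.3, 0.6]
gripper_width: 0.458
grip_force: 0.0
```

Run:
```python
from h import *
rows([(door(.96,.06),24.6,30),(door(.96,.04),24.6,30),(door(.96,.025),24.6,30),(door(.9,.015),24.6,30)])
im,d,w=cloud("scene");cv2.imwrite("pics/s2.png",im[...,::-1])
```

```text
t 0.72 tip [ 0.4003 -0.3285  0.1994] F [ 0.9 -0.3  0.6] g 0.46
[60, -78, 75] [-0.1, -0.0, -0.1]
[76, -88, 84] [-0.1, -0.0, -0.1]
[87, -95, 90] [-0.1, -0.0, -0.1]
[100, -104, 98] [-0.1, -0.0, -0.1]
```

View pics/s2.png

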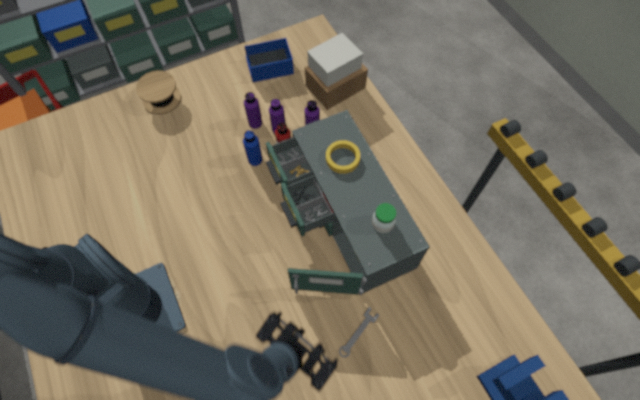

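The gripper at (295,350) is on the outer side of the door at (327,282), and nothing has moved. I'll approach about 5 mm higher.

>>> send_rows(steps=[{"offset":[32,-40,36],"twist":[0,0,0],"gripper":0},{"offset":[62,-78,71],"twist":[0,0,0],"gripper":0},{"offset":[72,-84,76],"twist":[0,0,0],"gripper":0},{"offset":[79,-88,80],"twist":[0,0,0],"gripper":0},{"offset":[84,-92,83],"twist":[0,0,0],"gripper":0}])

```text
t: 1.4
ee_pos: [0.455, -0.2055, 0.1921]
eef_rot: [0.944, 0.205, 0.253, -0.054]
ft_force: [0.0, -0.5, -0.1]
gripper_width: 0.007
grip_force: 0.0
```

Run:
```python
from h import *
rows([(door(p,.012,z=.17),24.6-(.96-p)/.96*26.9,30) for p in (.9,.83,.76,.69,.62)])
```

```text
t 1.4 tip [ 0.4664 -0.2003  0.1705] F [ 0.  -0.5 -0.1] g 0.01
[22, -16, 13] [-0.7, -0.0, 1.4]
[29, -21, 17] [-1.7, -0.0, 3.1]
[36, -25, 21] [-2.7, -0.0, 4.8]
[43, -29, 26] [-3.7, -0.0, 6.5]
[51, -32, 30] [-4.7, -0.0, 8.2]
```

>>> send_rows(steps=[{"offset":[8,-6,5],"twist":[0,0,0],"gripper":0},{"offset":[15,-11,9],"twist":[0,0,0],"gripper":0},{"offset":[22,-16,13],"twist":[-0.7,0,1.4],"gripper":0},{"offset":[29,-21,17],"twist":[-1.7,0,3.1],"gripper":0},{"offset":[36,-25,21],"twist":[-2.7,0,4.8],"gripper":0}])

```text
t: 2.02
ee_pos: [0.4823, -0.1636, 0.1916]
eef_rot: [0.953, 0.159, 0.255, -0.043]
ft_force: [-0.6, -1.2, -0.8]
gripper_width: 0.006
grip_force: 0.7
```

Run:
```python
from h import *
rows([(door(p,.012,z=.17),24.6-(.96-p)/.96*26.9,30) for p in (.69,.62,.55,.48,.41)])
```

```text
t 2.02 tip [ 0.4941 -0.1595  0.17  ] F [-0.6 -1.2 -0.8] g 0.01
[7, -3, 4] [-1.0, 0.0, 1.7]
[14, -7, 8] [-2.0, 0.0, 3.4]
[22, -10, 13] [-3.0, 0.0, 5.1]
[30, -12, 17] [-4.0, 0.0, 6.7]
[37, -14, 22] [-4.9, 0.0, 8.4]
```

>>> send_rows(steps=[{"offset":[7,-3,4],"twist":[-1,0,1.7],"gripper":0},{"offset":[14,-7,8],"twist":[-2,0,3.4],"gripper":0},{"offset":[22,-10,13],"twist":[-3,0,5.1],"gripper":0},{"offset":[30,-12,17],"twist":[-4,0,6.7],"gripper":0},{"offset":[37,-14,22],"twist":[-4.9,0,8.4],"gripper":0}])

```text
t: 2.65
ee_pos: [0.5181, -0.1362, 0.191]
eef_rot: [0.963, 0.078, 0.258, -0.021]
ft_force: [-0.5, -0.8, 0.0]
gripper_width: 0.007
grip_force: 0.7
```

Run:
```python
from h import *
rows([(door(p,.012,z=.17),24.6-(.96-p)/.96*26.9,30) for p in (.34,.27,.2,.13,.07)])
im,d,w=cloud("scene");cv2.imwrite("pics/s3.png",cv2.resize(im[200:,200:460],None,fx=2.5,fy=2.5)[...,::-1])
```

```text
t 2.65 tip [ 0.5304 -0.1342  0.1693] F [-0.5 -0.8  0. ] g 0.01
[8, -3, 4] [-1.1, 0.0, 1.7]
[16, -5, 9] [-2.0, 0.0, 3.4]
[24, -7, 13] [-3.0, 0.0, 5.1]
[32, -8, 18] [-4.0, 0.0, 6.8]
[39, -8, 22] [-4.8, 0.0, 8.3]
```

View pics/s3.png

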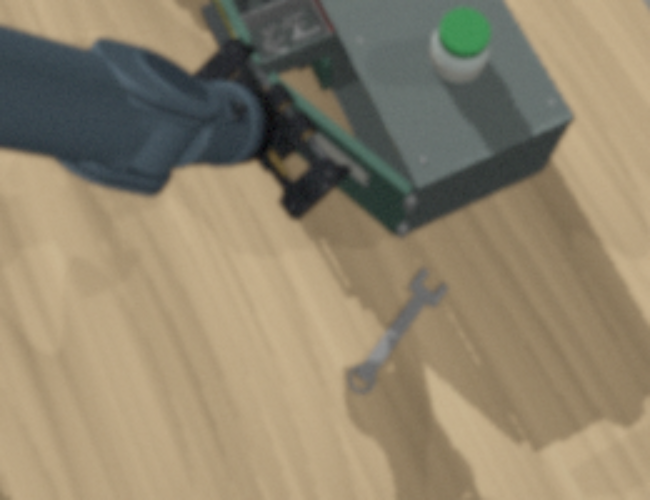

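The picture shows the door following, with its top running from (260,70) to (405,210). The spanner and jar haven't moved. The hand's end passes about 20 mm above the middle drawer, so I'll continue.

>>> send_rows(steps=[{"offset":[8,-3,4],"twist":[-1,0,1.7],"gripper":0},{"offset":[16,-5,9],"twist":[-2,0,3.4],"gripper":0},{"offset":[24,-7,13],"twist":[-3,0,5.1],"gripper":0},{"offset":[32,-8,18],"twist":[-4,0,6.8],"gripper":0},{"offset":[39,-8,22],"twist":[-4.8,0,8.3],"gripper":0}])

```text
t: 3.32
ee_pos: [0.5607, -0.1208, 0.1911]
eef_rot: [0.966, -0.002, 0.258, 0.0]
ft_force: [-2.0, -0.9, -0.7]
gripper_width: 0.003
grip_force: 0.7
```

Run:
```python
from h import *
rows([(door(0,s,z=.17),-2.3,30) for s in (.02,.016,.012,.009,.006)])
```

```text
t 3.33 tip [ 0.5732 -0.1208  0.1694] F [-2.  -0.9 -0.7] g 0.0
[1, -1, 0] [-1.1, 0.1, 1.8]
[5, -1, 2] [-1.1, 0.1, 1.8]
[8, -1, 4] [-1.1, 0.1, 1.8]
[11, -1, 6] [-1.1, 0.1, 1.8]
[13, 0, 7] [-1.1, 0.1, 1.8]
```

>>> send_rows(steps=[{"offset":[4,-1,2],"twist":[-1,0,1.8],"gripper":0},{"offset":[8,-1,4],"twist":[-1,0,1.8],"gripper":0},{"offset":[11,-1,6],"twist":[-1,0,1.8],"gripper":0},{"offset":[14,-1,8],"twist":[-1,0,1.8],"gripper":0},{"offset":[15,-1,9],"twist":[-1,0,1.8],"gripper":0}])

```text
t: 3.95
ee_pos: [0.5742, -0.1199, 0.1895]
eef_rot: [0.967, -0.019, 0.256, 0.003]
ft_force: [-31.9, 4.0, 25.2]
gripper_width: 0.002
grip_force: 16.3
```

The 32 N reading means the door is against its stop. I'll back off, then plan the middle drawer.

>>> send_rows(steps=[{"offset":[-20,0,-10],"twist":[0,0,0],"gripper":0},{"offset":[-60,0,-40],"twist":[0,0,0],"gripper":0},{"offset":[-105,0,-70],"twist":[0,0,0],"gripper":0},{"offset":[-120,0,-80],"twist":[0,0,0],"gripper":0}])

```text
t: 4.45
ee_pos: [0.4642, -0.1303, 0.2019]
eef_rot: [0.967, -0.017, 0.255, -0.003]
ft_force: [-0.1, -0.3, -0.0]
gripper_width: 0.004
grip_force: 0.0
```

Run:
```python
from h import *
rows([(cab(-.14,.025),-2.3,30)]+[(cab(x,.025),-2.3,30) for x in(-.12,-.11,-.1,-.09)])
im,d,w=cloud("top"); z=w[...,2]; v,u=np.mgrid[0:400,0:640]
k=(abs(z-.187)<.006)&(u>375)&(u<450)&(v>205)&(v<232); q=w[k]
for a in(-.22,-.18,-.14,-.1,-.07):
    s=q[abs(q[:,1]-a)<.008]; print(a,len(s), s[:,0].min() if len(s) else 0, cab(0,a)[0])
cv2.imwrite("pics/t2.png",im[...,::-1])
```

```text
t 4.45 tip [ 0.4766 -0.1303  0.1801] F [-0.1 -0.3 -0. ] g 0.0
[-26, -160, 2] [-1.0, 0.4, 0.0]
[-8, -160, 12] [-1.0, 0.4, 0.0]
[1, -159, 17] [-1.0, 0.4, 0.0]
[9, -159, 22] [-1.0, 0.4, 0.0]
[18, -159, 27] [-1.0, 0.4, 0.0]
-0.22 36 0.5910673650599445 0.5905710056428369
-0.18 29 0.5912457004786291 0.5921762773441392
-0.14 34 0.593025223673254 0.5937815490454417
-0.1 31 0.5947582123282826 0.5953868207467441
-0.07 33 0.5970509239765808 0.5965907745227209
```

View pics/t2.png

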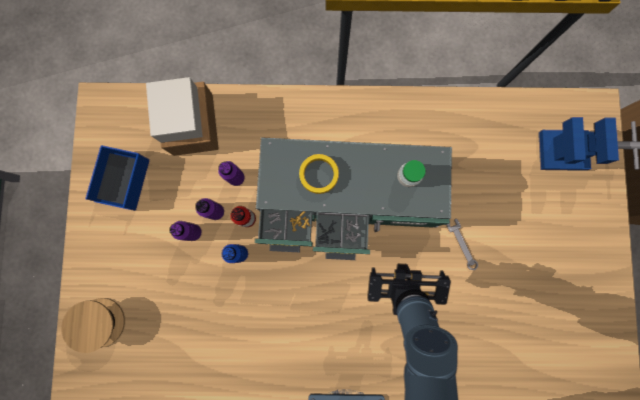

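The door is flush at (410,220) and nothing else has moved. The middle drawer is at (342,232). I'll move in front of it.

>>> send_rows(steps=[{"offset":[-15,-50,-8],"twist":[0,0,0],"gripper":0},{"offset":[-24,-105,-5],"twist":[-1,0.4,0],"gripper":0},{"offset":[-26,-160,2],"twist":[-1,0.4,0],"gripper":0},{"offset":[-8,-160,12],"twist":[-1,0.4,0],"gripper":0},{"offset":[1,-159,17],"twist":[-1,0.4,0],"gripper":0}])

```text
t: 5.12
ee_pos: [0.4934, 0.0266, 0.197]
eef_rot: [0.969, -0.02, 0.245, 0.006]
ft_force: [-2.4, -1.1, -0.1]
gripper_width: 0.006
grip_force: 1.1
```

Run:
```python
from h import *
rows([(cab(x,.025),-2.3,30) for x in(-.1,-.085,-.07,-.055,-.04)])
```

```text
t 5.12 tip [0.5053 0.0261 0.175 ] F [-2.4 -1.1 -0.1] g 0.01
[-8, -2, 4] [0.2, 1.6, -0.0]
[5, -2, 11] [0.2, 1.6, -0.0]
[18, -2, 18] [0.2, 1.6, -0.0]
[31, -2, 25] [0.2, 1.6, -0.0]
[44, -2, 32] [0.2, 1.6, -0.0]
```

>>> send_rows(steps=[{"offset":[9,-1,10],"twist":[0,1.5,0],"gripper":0},{"offset":[20,-1,17],"twist":[0,1.5,0],"gripper":0},{"offset":[31,-1,24],"twist":[0,1.5,0],"gripper":0},{"offset":[43,-1,31],"twist":[0,1.5,0],"gripper":0},{"offset":[52,-1,36],"twist":[0,1.5,0],"gripper":0}])

```text
t: 5.75
ee_pos: [0.5576, 0.0254, 0.1921]
eef_rot: [0.967, -0.019, 0.255, 0.005]
ft_force: [-3.0, 0.6, 3.1]
gripper_width: 0.008
grip_force: 1.7
```

Run:
```python
from h import *
rows([(cab(x,.025),-2.3,30) for x in(-.03,-.02,-.012,-.005,-.001)])
```

```text
t 5.75 tip [0.5699 0.0249 0.1704] F [-3.   0.6  3.1] g 0.01
[-1, 0, 2] [0.0, 0.4, 0.0]
[8, 0, 7] [0.0, 0.4, 0.0]
[15, 0, 11] [0.0, 0.4, 0.0]
[21, 0, 15] [0.0, 0.4, 0.0]
[24, 0, 17] [0.0, 0.4, 0.0]
```

>>> send_rows(steps=[{"offset":[8,0,5],"twist":[0,0,0],"gripper":0},{"offset":[13,0,8],"twist":[0,0,0],"gripper":0},{"offset":[18,0,11],"twist":[0,0,0],"gripper":0},{"offset":[21,0,13],"twist":[0,0,0],"gripper":0},{"offset":[23,0,14],"twist":[0,0,0],"gripper":0}])

```text
t: 6.38
ee_pos: [0.58, 0.0241, 0.1897]
eef_rot: [0.968, -0.019, 0.252, 0.004]
ft_force: [-36.3, 4.0, 28.1]
gripper_width: 0.006
grip_force: 18.1
```

The middle drawer is against its stop. I'll back off and go to the left drawer.

>>> send_rows(steps=[{"offset":[-20,0,-10],"twist":[0,0,0],"gripper":0},{"offset":[-60,0,-40],"twist":[0,0,0],"gripper":0},{"offset":[-105,0,-70],"twist":[0,0,0],"gripper":0},{"offset":[-125,0,-83],"twist":[0,0,0],"gripper":0},{"offset":[-125,0,-83],"twist":[0,0,0],"gripper":0}])

```text
t: 7.0
ee_pos: [0.4933, 0.0334, 0.196]
eef_rot: [0.969, -0.019, 0.244, 0.006]
ft_force: [-0.5, 0.5, 0.3]
gripper_width: 0.007
grip_force: 0.0
```

Run:
```python
from h import *
rows([(cab(x,.175),-2.3,30) for x in(-.14,-.12,-.1,-.09,-.08)])
```

```text
t 7.0 tip [0.5051 0.0329 0.174 ] F [-0.5  0.5  0.3] g 0.01
[-43, -145, -16] [0.1, 1.7, 0.0]
[-25, -145, -6] [0.1, 1.7, 0.0]
[-7, -145, 3] [0.1, 1.7, 0.0]
[1, -145, 8] [0.1, 1.7, 0.0]
[10, -145, 12] [0.1, 1.7, 0.0]
```

Run:
```python
from h import *
s=manip.read_state();print(s["q"].round(2),s["qd"].round(2),s["ee_pos"])
```

```text
[-1.07  0.35  0.99  2.39 -1.31  0.19 -0.54] [ 0.01  0.   -0.    0.   -0.    0.    0.  ] [0.4932607  0.03339321 0.19596308]
```

Joints 4, 5 and 6 are at their ranges because this pose is tilted and close in. I'll reduce the tilt while moving left, where the reach is longer.

Run:
```python
from h import *
rows([([.50,.04,.185],-2.3,20),([.495,.08,.18],-2.3,16),([.495,.13,.175],-2.3,16),(cab(-.105,.175,.172),-2.3,16),(cab(-.097,.175,.172),-2.3,16)])
```

```text
t 7.0 tip [0.5051 0.0329 0.174 ] F [-0.5  0.5  0.3] g 0.01
[4, -7, -12] [0.1, -8.3, 0.0]
[-2, -47, -10] [0.1, -12.3, 0.0]
[-6, -97, -7] [0.1, -12.3, 0.0]
[-4, -145, -2] [0.1, -12.3, 0.0]
[3, -145, 1] [0.1, -12.3, 0.0]
```

>>> send_rows(steps=[{"offset":[4,-7,-12],"twist":[0,-8,0],"gripper":0},{"offset":[-2,-47,-10],"twist":[0,-12,0],"gripper":0},{"offset":[-6,-97,-7],"twist":[0,-12,0],"gripper":0},{"offset":[-4,-145,-2],"twist":[0,-12,0],"gripper":0}])

```text
t: 7.5
ee_pos: [0.4948, 0.1794, 0.1954]
eef_rot: [0.99, -0.02, 0.142, 0.004]
ft_force: [0.9, 0.8, -0.1]
gripper_width: 0.005
grip_force: 0.0
```

Run:
```python
from h import *
rows([(cab(x,.175,.172),-2.3,18) for x in(-.09,-.078,-.066,-.054,-.042)])
print(manip.read_state()["q"].round(2))
im,d,w=cloud("top");cv2.imwrite("pics/t3.png",im[...,::-1])
```

```text
t 7.5 tip [0.5018 0.1791 0.1714] F [ 0.9  0.8 -0.1] g 0.0
[14, 1, 4] [0.1, 1.7, -0.0]
[25, 1, 7] [0.1, 1.7, -0.0]
[37, 1, 10] [0.1, 1.7, -0.0]
[48, 1, 14] [0.1, 1.7, -0.0]
[60, 1, 17] [0.1, 1.7, -0.0]
[-1.43  0.65  1.22  2.16 -0.92  0.63 -1.25]
```

View pics/t3.png

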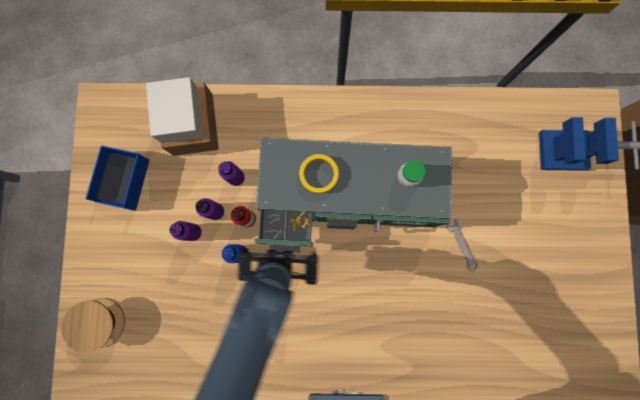

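The hand at (278,265) is in front of the left drawer at (285,240). The middle drawer at (342,222) is shut, and the red can at (242,216) hasn't moved. I'll push.

>>> send_rows(steps=[{"offset":[7,1,2],"twist":[0,1,0],"gripper":0},{"offset":[15,1,4],"twist":[0,1.7,0],"gripper":0},{"offset":[26,1,7],"twist":[0,1.7,0],"gripper":0},{"offset":[37,1,10],"twist":[0,1.7,0],"gripper":0},{"offset":[48,1,14],"twist":[0,1.7,0],"gripper":0}])

```text
t: 8.18
ee_pos: [0.5449, 0.1744, 0.1959]
eef_rot: [0.988, -0.021, 0.156, 0.004]
ft_force: [-3.5, -2.1, 1.1]
gripper_width: 0.006
grip_force: 1.8
```

Run:
```python
from h import *
rows([(cab(x,.175,.172),-2.3,18) for x in(-.044,-.034,-.024,-.016,-.01,-.003)])
print(manip.read_state()["q"].round(2))
```

```text
t 8.18 tip [0.5526 0.1741 0.1721] F [-3.5 -2.1  1.1] g 0.01
[9, -2, 3] [0.1, 0.0, -0.1]
[19, -2, 6] [0.1, 0.0, -0.1]
[28, -2, 9] [0.1, 0.0, -0.1]
[36, -2, 12] [0.1, 0.0, -0.1]
[42, -2, 14] [0.1, 0.0, -0.1]
[48, -2, 16] [0.1, 0.0, -0.1]
[-1.31  0.69  1.16  2.08 -0.95  0.63 -1.21]
```

>>> send_rows(steps=[{"offset":[10,-2,3],"twist":[0,0,0],"gripper":0},{"offset":[19,-2,6],"twist":[0,0,0],"gripper":0},{"offset":[28,-2,9],"twist":[0,0,0],"gripper":0},{"offset":[35,-2,12],"twist":[0,0,0],"gripper":0},{"offset":[40,-2,13],"twist":[0,0,0],"gripper":0}])

```text
t: 8.8
ee_pos: [0.5869, 0.1761, 0.196]
eef_rot: [0.987, -0.02, 0.156, 0.003]
ft_force: [-3.4, -1.8, -1.0]
gripper_width: -0.002
grip_force: 1.5
```

>>> send_rows(steps=[{"offset":[2,0,1],"twist":[0,0,0],"gripper":0},{"offset":[4,0,1],"twist":[0,0,0],"gripper":0},{"offset":[6,0,2],"twist":[0,0,0],"gripper":0}])

```text
t: 9.18
ee_pos: [0.5893, 0.176, 0.195]
eef_rot: [0.988, -0.019, 0.152, 0.002]
ft_force: [-27.2, 0.5, 20.2]
gripper_width: 0.003
grip_force: 13.5
```

The left drawer is against its stop. I'll back off straight and check everything.

>>> send_rows(steps=[{"offset":[-20,0,-5],"twist":[0,0,0],"gripper":0},{"offset":[-50,0,-20],"twist":[0,0,0],"gripper":0},{"offset":[-75,0,-35],"twist":[0,0,0],"gripper":0},{"offset":[-80,0,-45],"twist":[0,0,0],"gripper":0},{"offset":[-80,0,-45],"twist":[0,0,0],"gripper":0}])

```text
t: 9.8
ee_pos: [0.5034, 0.1804, 0.2149]
eef_rot: [0.987, -0.019, 0.157, 0.002]
ft_force: [0.8, 0.4, -0.1]
gripper_width: 0.003
grip_force: 0.0
```

Run:
```python
from h import *
im,d,w=cloud("top"); z=w[...,2]; v,u=np.mgrid[0:400,0:640]
c,s=np.cos(Y0),np.sin(Y0); X=c*(w[...,0]-.5994)+s*(w[...,1]+.0009); Yc=-s*(w[...,0]-.5994)+c*(w[...,1]+.0009)
for a in(-.22,-.14,-.07,-.03,.03,.08,.12,.18,.23):
    k=(abs(z-.188)<.006)&(abs(Yc-a)<.01)&(abs(X)<.06); k2=k
    print(a,k.sum(),(np.percentile(X[k],[0,50])*1000).round(1))
A=np.load("top.npz")
diff=np.abs(im.astype(int)-A["im"]).max(2)
for n,(a,b) in dict(can=(242,216),tape=(319,173),jar=(411,173),spanner=(462,245)).items(): print(n,diff[b-14:b+14,a-12:a+12].mean().round(1))
print(manip.read_state()["ft_force"],manip.read_state()["ee_pos"])
cv2.imwrite("pics/t4.png",im[...,::-1])
```

```text
-0.22 57 [0.4 8.7]
-0.14 45 [-0.5  6.6]
-0.07 52 [0.1 8.2]
-0.03 49 [-0.6  6.5]
0.03 60 [-1.4  8.3]
0.08 45 [-0.2  7.8]
0.12 48 [-1.   6.2]
0.18 52 [-1.8  5.8]
0.23 44 [-0.3  6.7]
can 1.9
tape 1.8
jar 2.1
spanner 36.9
[-0.72391339  0.04187667  0.75583318] [0.50357369 0.18018281 0.21464857]
```

View pics/t4.png

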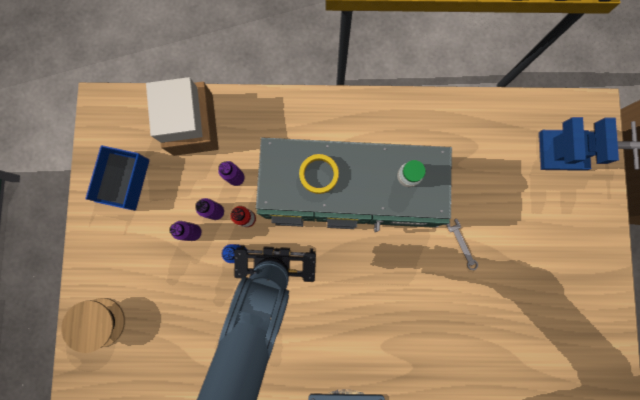

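All the fronts are flush. The can, tape and jar look unchanged, and the spanner is still at (462,245); only the lighting on it differs. The hand is touching nothing, so I'll hand in.

```bash
python3 -c "
from plant import manip
print(manip.finish_job())"
```

```text
the job is handed in; nothing more can be done
None
```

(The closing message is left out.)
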